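# Re-key a loose valve handle and shut the air valve

### The arm

A 6-joint arm with a two-finger parallel gripper is mounted at the origin on a cart in front of the work surface, level with it; the furniture and walls round the work are solid. World frame = base frame: x ahead of the robot, y to its left, z up, the work surface at z = 0. Lengths are in m, angles in rad, forces in N, time in s.
With the tool pointing down it reaches from about 0.275 to 0.825 m from the base axis. Payload 4.9 kg.
Tool frame: the origin (TCP) lies midway between the tips of the shut fingers; the grasp point (between the pads) lies 19 mm behind it (tcp_to_grasp is the distance from the TCP to the grasp point, in m); z points along the fingers, y is the line along which they close (so a half turn about z gives the same grasp; the last joint's range is limited). The gripper opens to 85 mm and grips with 20 to 120 N. Pads are 22 mm wide; open, the fingers measure 114 mm over their backs; the gripper's body (76 mm by 85 mm) begins 54 mm behind the grasp point. The pads swing forward as they close: fully open they stand 13 mm farther back than shut.
Start: joints at [1.174, 0.326, -0.193, 1.052, 0, 1.437], TCP at [0.143, 0.531, 0.231] pointing down, gripper open.
Joint ranges: [-2.65, 2.65], [-0.97, 1.79], [-1.3, 1.35], [-1.93, 2.1], [-1.47, 1.37], [-3.14, 3.14]. Speed limits (rad/s): [2.57, 2.57, 3.14, 3.14, 3.14, 3.14].

### API

Orientations are given as a unit quaternion [w, x, y, z].
In Python, from workcell import observe, read_camera, camera_model, job_done, search_frame, spot_point, tcp_to_grasp gives the robot as it stands.
- The arm moves only by the tool arm_command, never from a script. Its argument "steps" is text: rows parted by semicolons, each of 6 numbers parted by spaces: the shift along the tool's x, y, z in m, then the turn, a rotation vector about the tool's x, y, z in degrees. In form: dx dy dz ax ay az; .... A call has exactly 5 rows; each row is the pose to reach, as a shift and turn from the pose commanded when the call began, along the tool's axes at that moment; what a row does not reach only later rows make up. A row lasts 1/8 s, in which the tool goes at most 62.5 mm and 10.7 degrees, less where a joint would pass 70% of its speed; a pose out of reach is approached as far as the arm can. A call with a gripper value outside its range is refused whole. "fingers" is the closure, from 0 (fully open) to 1 (shut), set as the call begins (left out, the last holds). The fingers move at their own pace and stop on an object; "grip_force" is the grip in N (left out, the last holds). Time passes only in rows, so rows that repeat a pose let the fingers close, or fill a call up. It gives the time, the measured TCP pose, the force, the opening and the grip force at its end, in the units of the state.
- observe(): the state, without advancing time (a new reading comes with each control period).
- read_camera(name): name is "scene" or "top"; returns (picture, depth): 420x560x3 uint8, blue, green, red; 420x560 float32, m along the optical axis (not along the pixel's ray), 0 where there is no reading.
- camera_model(name): a dict with "fx", "fy", "cx", "cy" (pixels), "k1" (the pictures are not rectified: a ray, as slopes to the right and down, at radius r is drawn at 1 + k1 r^2 times it, then the intrinsics apply), "cam_to_world" (4x4, takes a point from camera to world coordinates). Camera axes: x right, y up, looking along -z (the intrinsics and any distortion apply to the point x, -y, -z); pixel columns grow to the right and rows downward; lengths in m; the calibration is good to about 2 mm. A picture is of the moment at which its call begins. camera_model takes no time and is no camera call.
- job_done(): hands the job in; it is judged then, once.
Trained networks look in the newest picture that a camera, given by its name, has taken for a name from the list of things; names that differ only in an ending like _2 or _b are one class to them, and where a whole thing is asked for, a point or a joint stands for the part that bears it (a point fixed in the world has none). Each returns a list of dicts, best first, with "score" (0 to 1); they miss things now and then, are a little off and sometimes report something else, mostly with a low value. They report only what shows in the picture. A call takes as long as a camera call. They do not tell look-alikes from the thing itself.
- search_frame(camera, label): "at" ([row, column] in pixels, amid what is visible of it).
- spot_point(camera, label): "at" ([row, column] in pixels: a listed point, or the origin of a listed thing).
The state is a dict: "time_s": time; "joints": joint angles; "qd": joint speeds; "tau": joint torques, N m; "eef_pos": TCP position; "tool_rot": TCP orientation; "wrist_force": force on the tool from outside, world axes, zero at the start; "wrist_torque": the same for the moment, N m; "opening": opening from 0.0 (shut) to 1.0 (fully open); "grip_force": force on a finger pad.
Only numpy, scipy, OpenCV 4.12 (cv2) and the standard library are available. Lean on these libraries where they do the work, as an engineer would, in place of code of your own. Each camera call takes 0.05 s, during which the arm holds its last target. There are 200 camera calls.

### The job

The red bar handle of the compressed-air valve has ridden up off the flats of its stem and only rests on top of it. Turn the handle on its stem until the slot hidden beneath it finds the flats and drops fully home, then shut the valve with it: clockwise seen from above, until the handle stands square across the pipe. Let go, and leave the tape measure, the wrench and the flashlight where they are.

Things in the scene. Friction and masses are not known exactly. Their poses are not given: they have to be found in the camera images.
- handle_mid (a point): centre (half-way up, on the turning axis) of the loose red bar handle, a level block 84 mm long (its x axis), 26 mm wide (y), 28 mm high, 0.12 kg, white line along its top. Hidden slot beneath, 24 x 12 mm, long side along x. At first it rides 9 mm too high, level; pushed lightly down while turned either way it drops 9 mm when slot and tang agree within 5 degrees: every half turn
- neck (a point): top of the valve's fixed steel neck (25 mm across) on the turning axis: the seat of the handle, whose centre is 14 mm above it when home, 23 mm while riding high. From it rises the stem: a 20 x 10 mm two-flat tang 9 mm high, then an 8 mm round end, 40 mm in all, which centres the handle and stands 3 mm out of its top when riding, 12 mm when home. z up, x and y as the valve's
- valve: fixed air valve on a plywood board 110 (x) x 250 (y) x 16 mm; origin under the stem's axis, on the bench; neck top 72 mm up. Pipe along y. The stem turns a quarter turn against 0.15 N m friction: closed at its clockwise stop with tang, and keyed handle (5 degrees play), along the valve's x; open along its y. Tang's first angle unknown, 30 to 65 degrees short of closed; beside stem and neck nothing on it is above 64 mm
- pipe_end (a point): tip of the hose tail at the -y end of the pipe, 36 mm above the bench, 148 mm from the stem's axis. At the pipe's other end, 100 mm from the axis, a round gauge lies face up, 50 mm across, top 63 mm above the bench
- open_wrench: steel open wrench, 34 x 211 x 8 mm, lying flat; origin under its centre; bystander
- flashlight: white flashlight, 39 x 147 x 39 mm, lying; origin under its centre; bystander
- tape_measure: black tape measure with a yellow-green panel, 44 x 90 x 69 mm, standing; origin under its centre; bystander
Mind the look-alikes: they are no part of the job. There is more than one size of the part that bears handle_mid; the job needs the smallest.

How it is judged:
At the end, for the whole second after the job is handed in: the handle is fully home on the stem's flats (within 3 mm of its seated height, on the axis within 6 mm, level within 7 degrees) and stands square across the pipe (along the valve's x axis) within 12 degrees, released (z of handle_mid in the frame of valve below 0.089 m and horizontal distance between handle_mid and valve below 0.006 m and angle between handle_mid's own z axis and vertical below 0.12 rad and angle between the x axis of handle_mid and the x axis of valve, either way round below 0.21 rad); the robot touches nothing.
It fails at once if the tape measure is moved more than 30 mm (distance of tape_measure from where it was at the start of the episode above 0.03 m).
It fails at once if the wrench is moved more than 30 mm (distance of open_wrench from where it was at the start of the episode above 0.03 m).
It fails at once if the flashlight is moved more than 30 mm (distance of flashlight from where it was at the start of the episode above 0.03 m).
It also fails if it takes over 58 s, if anything falls off the work surface, if the arm or the gripper's body presses on something with over 40 N, if the wrist force passes 120 N, or if a joint passes its speed limit or range.

## Working session

There is one attempt and no reset: what is moved stays moved. The work goes in short steps, Python scripts to look and compute and a tool call to move; the robot and the scene stay as the last step left them, time stands still between calls to the robot, and variables do not carry over. Pictures are saved under pics/ and viewed, at most 10 in all, crops included, and the job is handed in when it is done.

Besides the shell and the picture viewer there is one more tool, called after "Emit:" as name(argument=value, ...), one argument or row to a line, values as JSON. arm_command: Moves the arm, as the interface text tells. Its arguments: {"type":"object","properties":{"steps":{"type":"string"},"fingers":{"type":"number"},"grip_force":{"type":"number"}},"required":["steps"]}

```bash
mkdir -p pics; ls; cat > h.py <<'E'
import numpy as np, cv2
from workcell import *
def ray(cam,r,c):
    m=camera_model(cam); u=np.array([(c-m['cx'])/m['fx'],(r-m['cy'])/m['fy']]); s=u.copy()
    for _ in range(20): s=u/(1+m['k1']*(s@s))
    T=np.array(m['cam_to_world']); return T, np.array([s[0],-s[1],-1.0])
def at_depth(cam,r,c,d):
    T,v=ray(cam,r,c); return (T@np.append(v*d,1))[:3]
def at_z(cam,r,c,z):
    T,v=ray(cam,r,c); w=T[:3,:3]@v; o=T[:3,3]; return o+w*(z-o[2])/w[2]
def proj(cam,p):
    m=camera_model(cam); T=np.linalg.inv(np.array(m['cam_to_world'])); q=T@np.append(p,1)
    s=np.array([q[0],-q[1]])/-q[2]; s=s*(1+m['k1']*(s@s)); return [s[1]*m['fy']+m['cy'],s[0]*m['fx']+m['cx']]
E
python3 - <<'E'
from h import *
ims=[]
for c in ['scene','top']:
    p,d=read_camera(c); cv2.imwrite(f'pics/{c}0.png',p)
    for l in ['handle_mid','neck','pipe_end','valve','tape_measure','open_wrench','flashlight']:
        for o in spot_point(c,l)[:4]:
            r,q=o['at']; z=d[int(min(max(r,0),419)),int(min(max(q,0),559))]
            print(c,l,round(o['score'],2),np.round([r,q]),np.round(at_depth(c,r,q,z),3))
o=observe();print(o['eef_pos'],o['tool_rot'],tcp_to_grasp() if callable(tcp_to_grasp) else tcp_to_grasp, o['time_s'])
E
```

```text
pics
scene handle_mid 0.78 [253. 295.] [-0.169 -0.735  0.971]
scene handle_mid 0.75 [177. 272.] [0.756 0.121 0.034]
scene handle_mid 0.68 [200. 223.] [0.513 0.08  0.106]
scene neck 0.82 [206. 226.] [0.51  0.066 0.093]
scene neck 0.47 [351. 358.] [ 0.439 -0.449  0.005]
scene pipe_end 0.92 [246. 237.] [ 0.46  -0.029  0.037]
scene valve 0.82 [224. 226.] [0.496 0.055 0.043]
scene valve 0.59 [200. 225.] [0.516 0.076 0.105]
scene tape_measure 0.65 [170. 190.] [0.619 0.368 0.006]
scene open_wrench 0.95 [352. 358.] [ 0.44  -0.448  0.001]
scene flashlight 0.86 [177. 170.] [0.537 0.366 0.023]
top handle_mid 0.87 [218. 306.] [ 0.567 -0.126  0.037]
top handle_mid 0.5 [161. 231.] [0.768 0.151 0.037]
top neck 0.69 [230. 242.] [0.514 0.097 0.107]
top pipe_end 0.72 [248. 281.] [ 0.455 -0.041  0.001]
top valve 0.69 [229. 246.] [0.519 0.085 0.105]
top tape_measure 0.67 [199. 166.] [0.622 0.379 0.066]
top open_wrench 0.65 [253. 390.] [ 0.446 -0.439  0.009]
top flashlight 0.7 [216. 161.] [0.561 0.401 0.031]
[0.14287363 0.53114213 0.23127991] [-4.28579783e-06  1.31018223e-01  9.91379960e-01  3.77446669e-06] 0.0187 0.8
```

View pics/scene0.png

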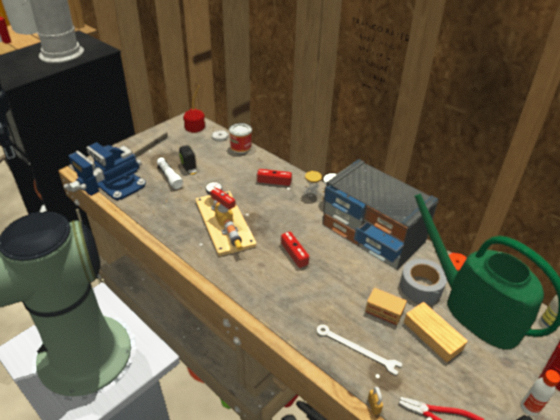

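View pics/top0.png

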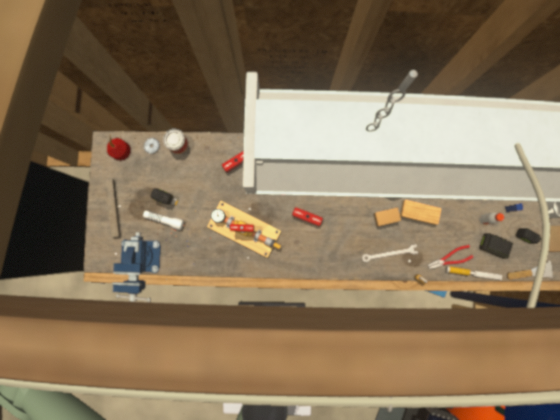

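The scene view shows three red bar handles: A at (200,223) on the valve at its stem, B at (177,272) and C at (250,295) lying on the bench. A fits, because it sits on the valve's stem at z≈0.1 and looks smallest. I'll confirm with one enlarged crop and measure.

```bash
python3 - <<'E'
from h import *
p,d=read_camera('scene'); q,e=read_camera('top')
a=cv2.resize(p[160:270,170:320],None,fx=5.3,fy=5.3,interpolation=cv2.INTER_CUBIC)[:300,:]
a=cv2.resize(p[165:275,180:320],(700,550),interpolation=cv2.INTER_CUBIC)[:,:]
b=cv2.resize(q[195:260,200:300],(800,520),interpolation=cv2.INTER_CUBIC)
cv2.imwrite('pics/s1.png',a);cv2.imwrite('pics/t1.png',b)
for n,im,dd,w in [('scene',p,d,(165,275,180,320)),('top',q,e,(140,260,200,330))]:
    h=cv2.cvtColor(im,cv2.COLOR_BGR2HSV); m=(((h[...,0]<8)|(h[...,0]>172))&(h[...,1]>150)&(h[...,2]>60)).astype(np.uint8)
    k=np.zeros_like(m);k[w[0]:w[1],w[2]:w[3]]=1;m*=k
    N,L,S,C=cv2.connectedComponentsWithStats(m)
    for i in range(1,N):
        if S[i,4]<20: continue
        P=[]
        for r,c in zip(*np.where(L==i)):
            if dd[r,c]>0:P.append(at_depth(n,r,c,dd[r,c]))
        P=np.array(P);zt=np.percentile(P[:,2],90);Q=P[P[:,2]>zt-.012]
        c0=Q[:,:2].mean(0);w_,V=np.linalg.eigh(np.cov((Q[:,:2]-c0).T)); t=(Q[:,:2]-c0)@V
        print(n,S[i],'ctr',np.round(c0,3),'ztop',round(zt,3),'ax deg',round(np.degrees(np.arctan2(V[1,1],V[0,1])),1),'len',np.round(np.ptp(t,axis=0),3))
m=camera_model('top');print(np.round(m['cam_to_world'],2),m['fx']);m=camera_model('scene');print(np.round(m['cam_to_world'],2),m['fx'])
E
```

```text
scene [258 169  34  16 413] ctr [0.77  0.127] ztop 0.037 ax deg 123.1 len [0.038 0.107]
scene [211 189  24  20 225] ctr [0.52 0.09] ztop 0.109 ax deg 92.9 len [0.03  0.081]
scene [282 232  27  35 460] ctr [ 0.568 -0.138] ztop 0.037 ax deg 70.3 len [0.036 0.112]
top [222 152  21  20 175] ctr [0.766 0.145] ztop 0.041 ax deg 128.6 len [0.036 0.087]
top [293 208  29  18 228] ctr [ 0.573 -0.129] ztop 0.042 ax deg 69.8 len [0.033 0.107]
top [230 224  23   8 116] ctr [0.524 0.097] ztop 0.113 ax deg 88.1 len [0.021 0.077]
[[ 0.02  0.99 -0.1   0.46]
 [-1.    0.02 -0.   -0.03]
 [ 0.    0.1   1.    1.56]
 [ 0.    0.    0.    1.  ]] 423.104051189965
[[ 0.68  0.46 -0.56 -0.17]
 [-0.73  0.46 -0.51 -0.74]
 [ 0.02  0.76  0.65  0.97]
 [ 0.    0.    0.    1.  ]] 494.27929629473454
```

View pics/s1.png

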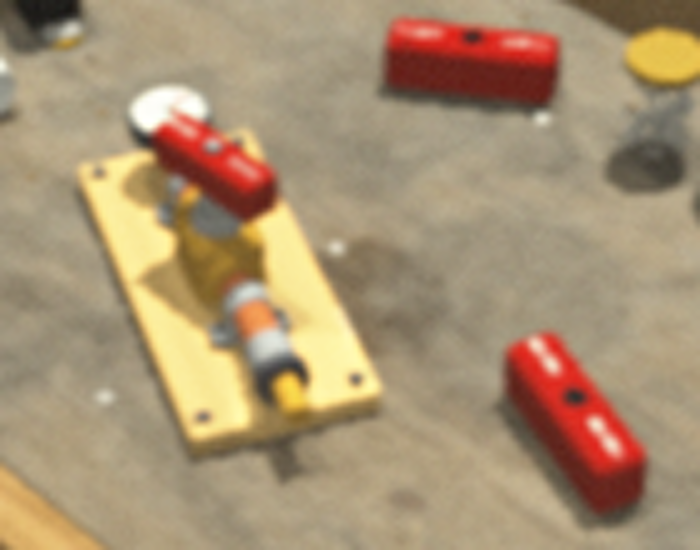

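View pics/t1.png

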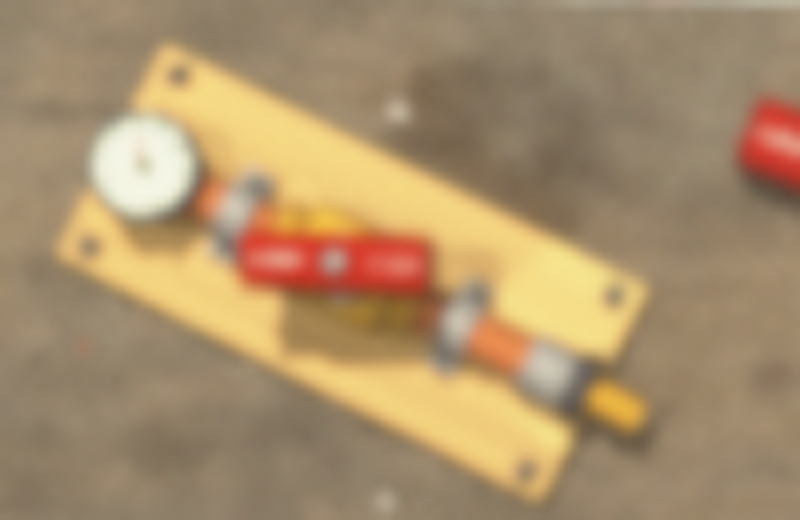

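The crop confirms A: it is on the valve stem with the stem tip showing mid-handle. It measures about 80 mm long, while B and C are 107–112 mm and lie on the bench. In the top view the stem tip is at about (227.8,241.6), the gauge at (215.6,217.9) and the hose tip at (246,279).

```bash
python3 - <<'E'
from h import *
q,e=read_camera('top');p,d=read_camera('scene')
a=at_z('top',227.75,241.6,.112);b=at_z('scene',194.4,222.6,.112)
g=at_z('top',215.6,217.9,.063);t=at_z('top',246.3,278.8,.036)
g2=at_z('scene',165+107/5,180+170/5,.063);t2=at_z('scene',165+390/5,180+292/5,.036)
for n,u in zip('a b g t g2 t2'.split(),(a,b,g,t,g2,t2)):print(n,np.round(u,4))
for G,Tt in((g,t),(g2,t2)):
    v=(G-Tt)[:2];print(np.linalg.norm(v),np.degrees(np.arctan2(v[1],v[0])),Tt+(G-Tt)*148/248)
# handle end edges, top
l=at_z('top',195+258/8,200+243/8,.109);r=at_z('top',195+265/8,200+430/8,.109);print(l,r,np.degrees(np.arctan2(*(l-r)[[1,0]])),(l+r)/2)
for rc in [(120,400),(180,400),(180,280),(100,250),(300,250),(340,250)]:print(rc,np.round(at_depth('top',*rc,e[rc]),2))
E
```

```text
a [0.5228 0.098  0.112 ]
b [0.5225 0.0924 0.112 ]
g [0.5662 0.188  0.063 ]
t [ 0.4628 -0.0308  0.036 ]
g2 [0.5697 0.1864 0.063 ]
t2 [ 0.4724 -0.0206  0.036 ]
0.24197881213776523 64.72190235306068 [0.52448591 0.09979763 0.0521129 ]
0.2287109370795 64.83248083621814 [0.53044763 0.10295414 0.0521129 ]
[0.52371866 0.13695198 0.109     ] [0.52262878 0.05657593 0.109     ] 89.22312986010054 [0.52317372 0.09676395 0.109     ]
(120, 400) [ 0.59 -0.15  1.13]
(180, 400) [ 0.54 -0.16  1.1 ]
(180, 280) [ 0.53 -0.03  1.09]
(100, 250) [0.61 0.   1.13]
(300, 250) [ 0.17  0.12 -0.8 ]
(340, 250) [ 0.41 -0.02  1.35]
```

Emit:
arm_command(
  steps="-0.045 -0.03 0 0 0 -10; -0.095 -0.063 0 0 0 -20; -0.145 -0.097 0 0 0 -30; -0.195 -0.13 0 0 0 -40; -0.24 -0.161 0 0 0 -50",
  fingers=0,
  grip_force=30,
)

```text
time_s: 1.62
eef_pos: [0.3243, 0.3243, 0.2316]
tool_rot: [0.0, -0.279, 0.96, 0.0]
wrist_force: [0.3, -0.6, -0.3]
opening: 0.998
grip_force: 0.0
```

Emit:
arm_command(
  steps="-0.006 -0.055 0 0 0 -10.5; -0.012 -0.111 0 0 0 -21; -0.018 -0.168 0 0 0 -31.5; -0.025 -0.228 0 0 0 -42; -0.031 -0.287 0 0 0 -52.5",
)

```text
time_s: 2.25
eef_pos: [0.4916, 0.1123, 0.2316]
tool_rot: [0.0, -0.641, 0.767, -0.0]
wrist_force: [0.3, 0.5, 0.0]
opening: 1.002
grip_force: 0.0
```

Emit:
arm_command(
  steps="0 0 0.02 0 0 0; 0 0 0.05 0 0 0; 0 0 0.07 0 0 0; 0 0 0.07 0 0 0; 0 0 0.07 0 0 0",
)

```text
time_s: 2.88
eef_pos: [0.491, 0.1139, 0.1621]
tool_rot: [0.0, -0.639, 0.769, -0.0]
wrist_force: [0.4, 0.1, -0.1]
opening: 1.004
grip_force: 0.0
```

```bash
python3 - <<'E'
from h import *
o=observe();print(np.round(o['eef_pos'],4),np.round(o['joints'],3),o['time_s'],o['wrist_force'],o['wrist_torque'])
q=o['tool_rot'];print(2*np.degrees(np.arctan2(q[2],q[1]))-90)
p,d=read_camera('scene');t,e=read_camera('top')
cv2.imwrite('pics/c2.png',np.vstack([cv2.resize(p[150:235,160:290],(520,340),interpolation=cv2.INTER_CUBIC),cv2.resize(t[200:260,205:285],(520,260),interpolation=cv2.INTER_CUBIC)[:250]]))
E
```

```text
[0.491  0.1139 0.1621] [ 0.081  0.302 -0.418  0.85  -0.    -1.306] 2.875 [ 0.38464758  0.07952342 -0.06520725] [ 0.0034341  -0.03032749 -0.0372971 ]
169.4658335717465
```

View pics/c2.png

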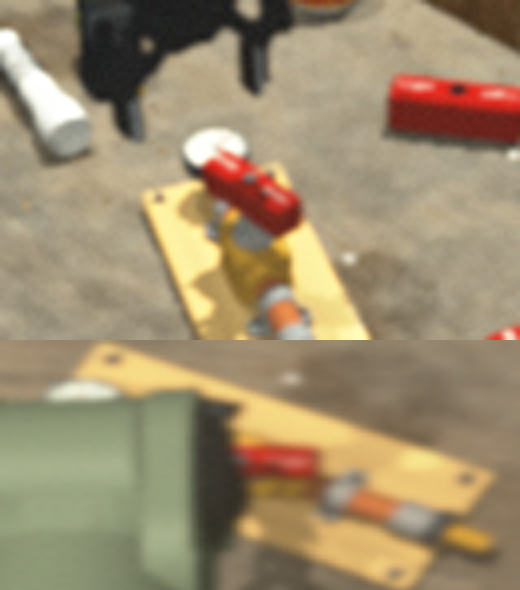

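Emit:
arm_command(
  steps="0.004 -0.012 0.01 0 0 -4; 0.009 -0.025 0.02 0 0 -7; 0.0122 -0.035 0.03 0 0 -10; 0.0122 -0.035 0.03 0 0 -10; 0.0122 -0.035 0.03 0 0 -10",
)

```text
time_s: 3.6
eef_pos: [0.5227, 0.0956, 0.132]
tool_rot: [0.0, -0.704, 0.711, -0.0]
wrist_force: [-0.1, -0.2, 0.3]
opening: 0.999
grip_force: 0.0
```

```bash
python3 - <<'E'
from h import *
o=observe();print(np.round(o['eef_pos'],4),np.round(o['joints'],3),o['time_s'])
q=o['tool_rot'];print(2*np.degrees(np.arctan2(q[2],q[1]))-90)
p,d=read_camera('scene')
for z in (.112,): print(proj('scene',np.array([*o['eef_pos'][:2],z])))
cv2.imwrite('pics/c3.png',cv2.resize(p[150:240,170:290],(720,540),interpolation=cv2.INTER_CUBIC))
E
```

```text
[0.5227 0.0956 0.132 ] [ 0.042  0.381 -0.387  0.802  0.    -1.519] 3.6
179.43076040376218
[np.float64(193.86489428667082), np.float64(221.8782463923008)]
```

View pics/c3.png

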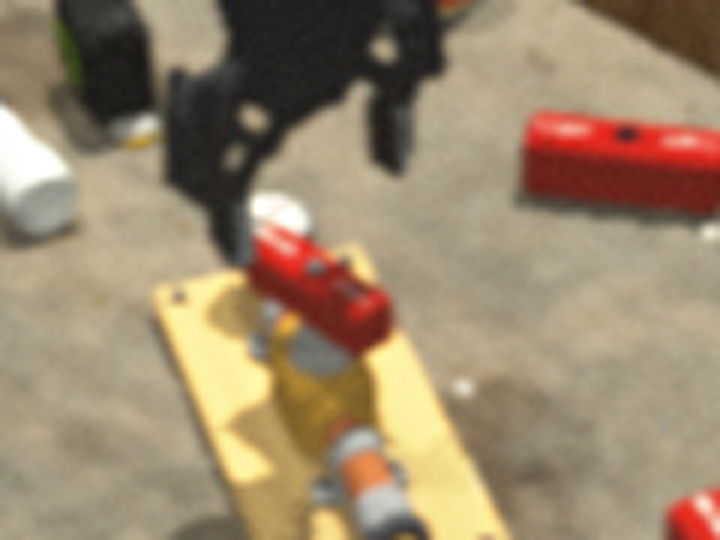

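The fingers straddle the handle. The stem tip at (194.3,222.8) agrees with the TCP projected there at (193.9,221.9), so I descend and grip.

Emit:
arm_command(
  steps="0 0 0.015 0 0 0; 0 0 0.035 0 0 0; 0 0 0.053 0 0 0; 0 0 0.053 0 0 0; 0 0 0.053 0 0 0",
)

```text
time_s: 4.28
eef_pos: [0.5227, 0.0955, 0.0785]
tool_rot: [0.0, -0.704, 0.71, -0.0]
wrist_force: [-0.3, 0.1, 1.1]
opening: 0.998
grip_force: 0.0
```

Emit:
arm_command(
  steps="0 0 0 0 0 0; 0 0 0 0 0 0; 0 0 0 0 0 0; 0 0 0 0 0 0; 0 0 0 0 0 0",
  fingers=1,
  grip_force=25,
)

```text
time_s: 4.9
eef_pos: [0.5241, 0.0954, 0.079]
tool_rot: [0.001, -0.704, 0.71, -0.001]
wrist_force: [3.6, -0.1, 2.3]
opening: 0.3
grip_force: 31.4
```

Emit:
arm_command(
  steps="0 -0.0015 0.002 0 0 6; 0 -0.0015 0.003 0 0 14; 0 -0.0015 0.003 0 0 22; 0 -0.0015 0.003 0 0 30; 0 -0.0015 0.003 0 0 38",
)

```text
time_s: 5.52
eef_pos: [0.5232, 0.096, 0.0782]
tool_rot: [-0.0, -0.433, 0.902, 0.001]
wrist_force: [-9.8, 0.4, 28.7]
opening: 0.299
grip_force: 35.1
```

```bash
cat > st.py <<'E'
from h import *
o=observe();q=o['tool_rot'];print(np.round(o['eef_pos'],4),'yaw',round(2*np.degrees(np.arctan2(q[2],q[1]))-90,1),'F',np.round(o['wrist_force'],1),'T',np.round(o['wrist_torque'],2),o['opening'],o['grip_force'],o['time_s'])
E
python3 st.py
```

```text
[0.5232 0.096  0.0782] yaw 141.3 F [-9.8  0.4 28.7] T [0.2  2.11 0.21] 0.298905386612491 35.125878201797605 5.525
```

Emit:
arm_command(
  steps="0.0004 0.001 -0.0015 0 0 4; 0.0004 0.001 -0.0015 0 0 8; 0.0004 0.001 -0.0015 0 0 12; 0.0004 0.001 -0.0015 0 0 16; 0.0004 0.001 -0.0015 0 0 20",
)

```text
time_s: 6.15
eef_pos: [0.5213, 0.0965, 0.0781]
tool_rot: [-0.001, -0.27, 0.963, 0.001]
wrist_force: [-7.5, 2.7, 17.7]
opening: 0.294
grip_force: 33.5
```

```bash
python3 st.py
```

```text
[0.5213 0.0965 0.0781] yaw 121.4 F [-7.5  2.7 17.7] T [0.35 1.44 0.1 ] 0.29439618741924356 33.51801867596805 6.15
```

Emit:
arm_command(
  steps="0.0006 0.001 0 0 0 4; 0.0006 0.001 0 0 0 8; 0.0006 0.001 0 0 0 12; 0.0006 0.001 0 0 0 16; 0.0006 0.001 0 0 0 20",
)

```text
time_s: 6.78
eef_pos: [0.5196, 0.0986, 0.0763]
tool_rot: [-0.002, -0.1, 0.995, 0.003]
wrist_force: [-3.0, 8.0, 1.7]
opening: 0.303
grip_force: 31.5
```

```bash
python3 st.py
```

```text
[0.5196 0.0986 0.0763] yaw 101.4 F [-3.   8.   1.7] T [1.61 0.61 0.17] 0.3026017530914687 31.49291954934597 6.775
```

The vertical force fell and the tool dropped, so the slot seems to have found the flats. I'll push down.

Emit:
arm_command(
  steps="0.0015 0.0022 0.002 0 0 0; 0.0015 0.0022 0.004 0 0 0; 0.0015 0.0022 0.006 0 0 0; 0.0015 0.0022 0.007 0 0 0; 0.0015 0.0022 0.007 0 0 0",
)

```text
time_s: 7.4
eef_pos: [0.5201, 0.099, 0.0704]
tool_rot: [0.0, -0.101, 0.995, 0.001]
wrist_force: [-1.1, 3.8, 7.2]
opening: 0.296
grip_force: 32.3
```

```bash
python3 st.py
```

```text
[0.5201 0.099  0.0704] yaw 101.5 F [-1.1  3.8  7.2] T [0.77 0.34 0.15] 0.29643345982535824 32.26973136886954 7.4
```

Emit:
arm_command(
  steps="0 0.001 0.001 0 0 7; 0 0.001 0.001 0 0 14; 0 0.001 0.001 0 0 21; 0 0.001 0.001 0 0 28; 0 0.001 0.001 0 0 34",
)

```text
time_s: 8.02
eef_pos: [0.5206, 0.1017, 0.07]
tool_rot: [0.0, 0.196, 0.981, 0.003]
wrist_force: [-1.1, 9.4, 9.6]
opening: 0.298
grip_force: 32.5
```

```bash
python3 st.py
```

```text
[0.5206 0.1017 0.07  ] yaw 67.4 F [-1.1  9.4  9.6] T [1.89 0.14 0.29] 0.2983175054187323 32.50711252447218 8.025
```

Emit:
arm_command(
  steps="0 0.001 0 0 0 1.5; 0 0.001 0 0 0 3; 0 0.001 0 0 0 4.5; 0 0.001 0 0 0 6; 0 0.001 0 0 0 6",
)

```text
time_s: 8.65
eef_pos: [0.5208, 0.1023, 0.07]
tool_rot: [0.0, 0.245, 0.969, 0.003]
wrist_force: [-1.6, 8.4, 10.3]
opening: 0.301
grip_force: 32.6
```

```bash
python3 st.py
```

```text
[0.5208 0.1023 0.07  ] yaw 61.6 F [-1.6  8.4 10.3] T [1.53 0.32 0.16] 0.3005983922283384 32.60227222926915 8.65
```

Emit:
arm_command(
  steps="0 0 0 0 0 1.5; 0 0 0 0 0 3; 0 0 0 0 0 4; 0 0 0 0 0 4; 0 0 0 0 0 4",
)

```text
time_s: 9.28
eef_pos: [0.521, 0.1025, 0.07]
tool_rot: [0.0, 0.279, 0.96, 0.003]
wrist_force: [-1.9, 7.8, 10.1]
opening: 0.3
grip_force: 32.5
```

```bash
python3 st.py
```

```text
[0.521  0.1025 0.07  ] yaw 57.6 F [-1.9  7.8 10.1] T [1.67 0.26 0.22] 0.30041788082978665 32.52868065610528 9.275
```

Emit:
arm_command(
  steps="0 0 0 0 0 0; 0 0 0 0 0 0; 0 0 0 0 0 0; 0 0 0 0 0 0; 0 0 0 0 0 0",
  fingers=0,
)

```text
time_s: 9.9
eef_pos: [0.5203, 0.0999, 0.0687]
tool_rot: [-0.0, 0.28, 0.96, -0.0]
wrist_force: [0.8, 0.7, -0.5]
opening: 0.999
grip_force: 0.0
```

Emit:
arm_command(
  steps="0 0 -0.02 0 0 0; 0 0 -0.05 0 0 0; 0 0 -0.09 0 0 0; 0 0 -0.12 0 0 0; 0 0 -0.15 0 0 0",
)

```text
time_s: 10.52
eef_pos: [0.5203, 0.0999, 0.22]
tool_rot: [0.0, 0.28, 0.96, -0.0]
wrist_force: [1.0, 0.4, 0.4]
opening: 1.001
grip_force: 0.0
```

Emit:
arm_command(
  steps="0.04 0.03 0 0 0 0; 0.08 0.06 0 0 0 0; 0.11 0.08 0 0 0 0; 0.13 0.1 0 0 0 0; 0.13 0.1 0 0 0 0",
)

```text
time_s: 11.15
eef_pos: [0.464, 0.2556, 0.2188]
tool_rot: [0.0, 0.279, 0.96, -0.0]
wrist_force: [-0.2, 0.1, -0.2]
opening: 0.998
grip_force: 0.0
```

```bash
python3 st.py; python3 - <<'E'
from h import *
p,d=read_camera('scene');t,e=read_camera('top')
cv2.imwrite('pics/c4.png',np.vstack([cv2.resize(p[160:250,180:280],(330,297),interpolation=cv2.INTER_CUBIC),cv2.resize(t[200:260,205:285],(330,248),interpolation=cv2.INTER_CUBIC)]).repeat(1,0))
a=cv2.resize(p[165:245,185:265],(400,400),interpolation=cv2.INTER_CUBIC);b=cv2.resize(t[205:255,217:267],(400,400),interpolation=cv2.INTER_CUBIC);cv2.imwrite('pics/c4.png',np.hstack([a,b]))
for n,im,dd,w in [('scene',p,d,(165,245,185,265)),('top',t,e,(205,260,205,285))]:
    h=cv2.cvtColor(im,cv2.COLOR_BGR2HSV); m=(((h[...,0]<8)|(h[...,0]>172))&(h[...,1]>150)&(h[...,2]>60)).astype(np.uint8)
    k=np.zeros_like(m);k[w[0]:w[1],w[2]:w[3]]=1;m*=k
    N,L,S,C=cv2.connectedComponentsWithStats(m)
    for i in range(1,N):
        if S[i,4]<20: continue
        P=np.array([at_depth(n,r,c,dd[r,c]) for r,c in zip(*np.where(L==i)) if dd[r,c]>0]);zt=np.percentile(P[:,2],90);Q=P[P[:,2]>zt-.012]
        c0=Q[:,:2].mean(0);w_,V=np.linalg.eigh(np.cov((Q[:,:2]-c0).T)); tt=(Q[:,:2]-c0)@V
        print(n,S[i],'ctr',np.round(c0,3),'ztop',round(zt,3),'ax deg',round(np.degrees(np.arctan2(V[1,1],V[0,1])),1),'len',np.round(np.ptp(tt,axis=0),3))
E
```

```text
[0.464  0.2556 0.2188] yaw 57.6 F [-0.2  0.1 -0.2] T [-0.01  0.05 -0.03] 0.9977401541059846 0.0 11.15
scene [258 169   7  14  83] ctr [0.745 0.162] ztop 0.036 ax deg 50.1 len [0.021 0.037]
scene [208 193  30  15 292] ctr [0.522 0.093] ztop 0.1 ax deg 151.5 len [0.032 0.083]
top [234 218  16  21 110] ctr [0.523 0.098] ztop 0.104 ax deg 149.0 len [0.022 0.076]
```

View pics/c4.png

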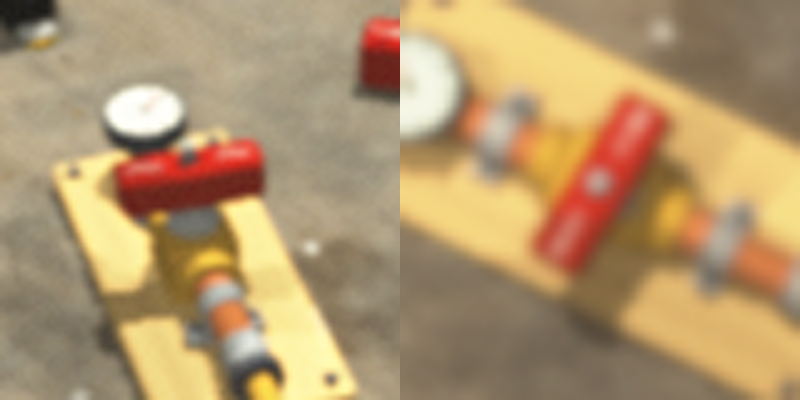

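The picture shows the handle square across the pipe, with its stem tip standing well out of the top (right half, about (598,182)). Its top dropped 9 mm, from 0.109 to 0.100 m in the scene view and 0.113 to 0.104 m in the top view, so it is home. Its axis is at 149–151.5° against a target of 154.8°, about 5° off, and the gripper is clear.

```bash
python3 -c "
from workcell import *
print(job_done())"
```

```text
the job is handed in; nothing more can be done
None
```

The job is handed in, with no verdict returned: by my last camera check the handle had dropped 9 mm onto the flats and stood about 5° from square across the pipe (12° allowed), with the gripper released and clear; I did not re-measure the tape measure, wrench or flashlight, but the arm made no contact near them.

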